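Sweep the tube jig clear and lay the bent tube in it

TASK

Use the brush to sweep the four brass stubs off the bed of the tube jig into its catch trough, without touching the stubs with the gripper or the tube, and then stand the brush on the bench again on its bristles. Then lay the bent tube across the swept jig so that its two end legs rest fully down in the two notches, and let go. Leave the wash bottle, beaker and meter where they are.

Things in the scene. Friction and masses are not known exactly. Their poses are not given: they have to be found in the camera images.
- jig: Tube jig fixed to the bench. Origin at bench level under the bed's centre. Flat dark steel bed, top 30 mm above the bench, x -85 to +85, y -78 to +78 mm. Aluminium cheeks 24 mm thick along both sides (|y| 78 to 102 mm, x -150 to +85); their tops are 60 mm above the bench beside the bed, 46 mm beside the trough. The bed's +x end is open; its -x end drops off into the catch trough.
- jig_trough (a point): Centre of the catch trough's white floor, 4 mm above the bench at jig x = -117.5, y = 0 mm; axes as the jig's. The trough spans jig x -150 to -85 and y -78 to +78 mm, with the bed's edge (30 mm high) on its +x side, cheeks at its ends and a 6 mm thick wall, top 30 mm above the bench, on its -x side.
- notch_a (a point): Centre of the floor of the notch across the +y cheek's top (jig x = +35, y = +90 mm), 46 mm above the bench. The notch runs along jig y, 10 mm wide at the floor, 24 mm at the mouth, 14 mm deep.
- notch_b (a point): The like notch in the -y cheek (jig x = -35, y = -90 mm), 46 mm above the bench.
- jig_seat (a point): Point on the jig, 52 mm above the bench over the centre of the bed, half-way between the two notches: where the centre of the bent tube lies when it is seated. Axes as the jig's.
- brush_mid (a point): Centre of the bench brush, 31 mm above its bristle ends; long axis y, z up. Wooden block 138 (y) x 24 (x) x 32 mm, from 30 to 62 mm above the bristle ends; below it stiff black bristles (in effect rigid), 136 x 18 mm, 30 mm long. About 140 g. Starts standing on its bristles on the bench. Square to the jig it fits between the cheeks with 9 mm to spare at each end.
- tube_mid (a point): Centre of the bent brass tube, 12 mm thick, a flat Z lying on the bench (axis 6 mm up, z up), about 120 g. Centre line in its x, y (mm): (35, 121) to (35, 66), slanting to (-35, -66), then to (-35, -121); the end legs are parallel to its y. Half a turn about z gives the same shape; balanced at its centre. Seated, both legs lie in the notches, y along jig y either way round.
- stub0_mid (a point): Centre of a loose brass bar stub, square, 17 x 17 mm and 14 mm high, about 32 g; starts standing on the bed, any yaw.
- stub1_mid (a point): Centre of a loose brass bar stub, hexagonal, 19 mm across the corners, 15 mm high, about 32 g; starts standing on the bed, any yaw.
- stub2_mid (a point): Centre of a loose brass bar stub, oblong, 22 x 16 mm and 15 mm high, about 32 g; starts standing on the bed, any yaw.
- stub3_mid (a point): Centre of a loose brass bar stub, hexagonal, 21 mm across the corners, 13 mm high, about 32 g; starts standing on the bed, any yaw.
- wash_bottle_mid (a point): Bystander: half-way up (50 mm) a small white plastic wash bottle, 50 mm in diameter, body 105 mm high, thin bent spout to 135 mm.
- beaker_mid (a point): Bystander: half-way up (38 mm) a steel beaker, 64 mm in diameter, 75 mm high.
- meter_mid (a point): Bystander: centre of a hand-held meter lying flat, 80 x 165 mm (x, y), 30 mm high.

How it is judged:
By the outcome, as a careful person would: the job done as asked, in the order asked, and still so for the second after the job is handed in, with the robot touching nothing.
It also fails if it takes over 69 s, if anything falls off the work surface, if the arm or the gripper's body presses on something with over 40 N, if the wrist force passes 120 N, or if a joint passes its speed limit or range.

ROBOT

A 6-joint arm with a two-finger parallel gripper is mounted at the origin on the work surface. World frame = base frame: x ahead of the robot, y to its left, z up, the work surface at z = 0. Lengths are in m, angles in rad, forces in N, time in s.
With the tool pointing down it reaches from about 0.35 to 0.725 m from the base axis. Payload 4.3 kg.
Tool frame: the origin (TCP) lies at the very end of the fingers, on their centre line; the grasp point (between the pads) lies 19 mm behind it; z points along the fingers, y is the direction in which the jaws open and shut (so a half turn about z gives the same grasp; the last joint's range is limited). The gripper opens to 85 mm and grips with 20 to 120 N. Pads are 22 mm wide; open, the fingers measure 114 mm over their backs; the gripper's body (76 mm by 85 mm) begins 54 mm behind the grasp point. The pads swing forward as they close: fully open they stand 13 mm farther back than shut.
Start: joints at [-1.234, 0.377, 0.081, 1.274, 0, 1.46], TCP at [0.248, -0.519, 0.231] pointing down, gripper open.
Joint ranges: [-2.72, 2.72], [-0.84, 1.66], [-1.02, 1.22], [-1.77, 2.12], [-1.37, 1.28], [-3.14, 3.14]. Speed limits (rad/s): [2.57, 2.57, 3.14, 3.14, 3.14, 3.14].

INTERFACE

Orientations are given as a 3x3 rotation matrix whose columns are the frame's x, y, z axes.
In Python, from station import bot, get_state, optics gives the robot as it stands. Calls block until the motion is done:
- bot.movep(position, orientation): joint-space move of the TCP to a pose.
- bot.move_l(position, orientation=None, speed=0.15): straight line of the TCP; orientation=None keeps the orientation; speed is the mean speed in m/s.
- bot.goto_joints(angles): joint-space move.
- bot.grip(opening, grasp_force=None): finger opening in m; grasp_force is the grip in N (None keeps the last); returns when the fingers have stopped.
- bot.sleep(seconds).
- bot.solve_ik(position, orientation): joint angles nearest the present ones, or None.
- get_state(): the state.
- optics.grab_frame(name): name is "side" or "top"; returns a dict with "frame" (384x512x3 uint8, blue, green, red), "depth" (384x512 float32, m along the optical axis (not along the pixel's ray), 0 where there is no reading), "camera_matrix" (3x3 intrinsics, pixels), "rvec" (rotation vector, rad) and "tvec" (3), from world to camera coordinates, as OpenCV has them. Camera axes: x right, y down, z forward; pixel columns grow to the right and rows downward; lengths in m; the calibration is good to about 2 mm. A picture is of the moment at which its call begins.
A pose or a line that the arm cannot do raises bot.PlanningError and nothing moves.
- bot.hand_in(): hands the job in, once; it reports no verdict.
The state is a dict: "time": time; "qpos": joint angles; "dq": joint speeds; "joint_efforts": joint torques, N m; "position": TCP position; "tool_rot": TCP orientation; "contact_force": force on the tool from outside, world axes, zero at the start; "moment": the same for the moment, N m; "width": finger opening in m.
Only numpy, scipy, OpenCV 4.12 (cv2) and the standard library are available. Lean on these libraries where they do the work, as an engineer would, in place of code of your own. Each camera call takes 0.05 s, during which the arm holds its last target. There are 200 camera calls.

## Working session

There is one attempt and no reset: what is moved stays moved. The work goes in short steps, each a Python script; the robot and the scene stay as the last script left them, time stands still between calls to the robot, and variables do not carry over. Pictures are saved under pics/ and viewed, about 8 in all and at most 12, crops included, and the job is handed in when it is done.

```bash
mkdir -p pics; ls
cat > h.py <<'E'
import numpy as np, cv2
from station import bot, get_state, optics
def grab(n):
    f=optics.grab_frame(n); np.savez(f'pics/{n}.npz',**f); return f
def w(f,u,v,z=None):
    """pixel -> world, via depth, or on plane z"""
    R,_=cv2.Rodrigues(np.array(f['rvec'],float)); t=np.array(f['tvec'],float).reshape(3); K=np.array(f['camera_matrix'])
    r=np.linalg.inv(K)@[u,v,1.]
    if z is None: return R.T@(r*f['depth'][int(round(v)),int(round(u))]-t)
    c=-R.T@t; d=R.T@r; return c+d*(z-c[2])/d[2]
def proj(f,p):
    return cv2.projectPoints(np.array(p,float).reshape(-1,3),np.array(f['rvec'],float),np.array(f['tvec'],float),np.array(f['camera_matrix']),None)[0].reshape(-1,2)
E
python3 - <<'E'
from h import *
for n in('top','side'):
    f=grab(n); cv2.imwrite(f'pics/{n}0.png',cv2.resize(f['frame'],(800,600),interpolation=cv2.INTER_CUBIC))
    R,_=cv2.Rodrigues(np.array(f['rvec'],float)); print(n,(-R.T@np.array(f['tvec']).reshape(3)).round(3), R.round(2).tolist(), np.array(f['camera_matrix']).round(1).tolist())
print(get_state())
E
```

```text
pics
top [0.493 0.008 0.973] [[-0.03, -1.0, 0.02], [-0.99, 0.03, -0.13], [0.13, -0.02, -0.99]] [[377.1, 0.0, 261.1], [0.0, 377.1, 189.1], [0.0, 0.0, 1.0]]
side [0.361 0.696 0.581] [[-0.95, -0.31, -0.02], [-0.16, 0.55, -0.82], [0.27, -0.78, -0.57]] [[389.2, 0.0, 250.7], [0.0, 389.2, 190.9], [0.0, 0.0, 1.0]]
{'time': 0.1, 'qpos': array([-1.23432254e+00,  3.78004462e-01,  7.97591293e-02,  1.27438846e+00,
        1.46141264e-05,  1.46052424e+00]), 'dq': array([ 1.28768457e-06, -4.06427877e-04,  2.61141610e-03, -1.05946068e-03,
        1.18413977e-03, -7.32135203e-04]), 'joint_efforts': array([ 1.57306375e-03, -4.64694393e+01,  2.70581907e+01,  1.20320343e-02,
       -1.86419004e-05, -4.75201105e-06]), 'position': array([ 0.24824903, -0.51800192,  0.2304459 ]), 'tool_rot': array([[ 9.01857834e-01,  4.32032518e-01, -5.92864292e-04],
       [ 4.32032870e-01, -9.01856183e-01,  1.73925439e-03],
       [ 2.16736124e-04, -1.82469706e-03, -9.99998312e-01]]), 'contact_force': array([ 0.88100433, -0.03207983, -0.69047042]), 'moment': array([-0.02974422, -0.04032798, -0.00038695]), 'width': 0.08577792897386947}
```

View pics/top0.png

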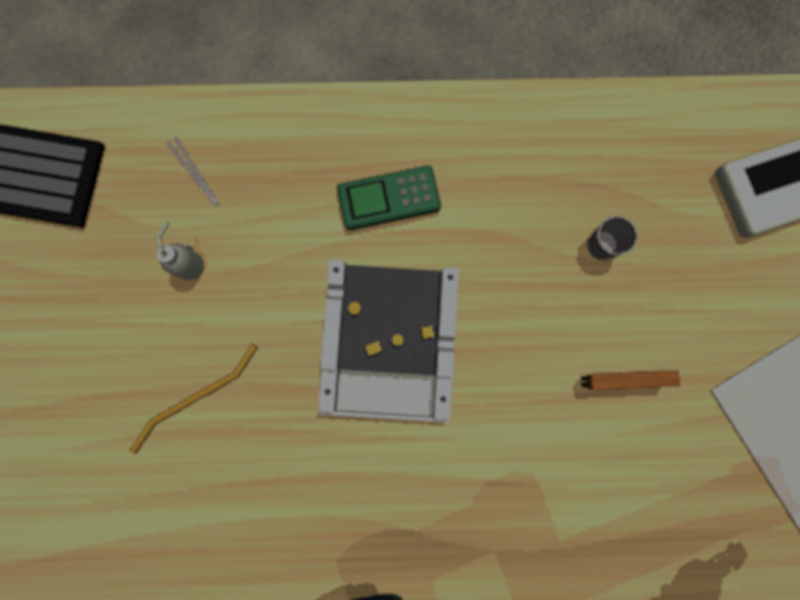

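View pics/side0.png

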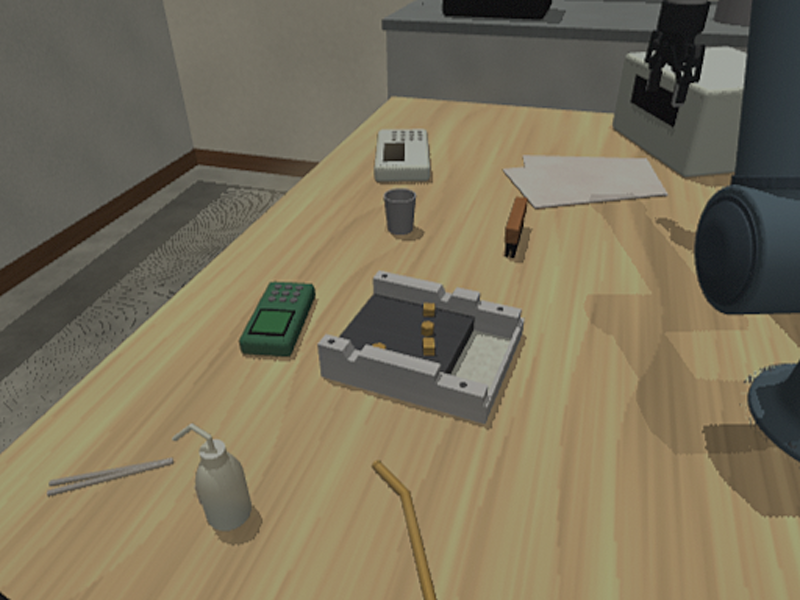

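The top picture shows the jig around (388,342) with its trough toward the robot. Four stubs are at about (354,308), (373,348), (398,340) and (428,332). The brush is at (632,381), the tube's centre near (194,398), the meter at (388,197), the bottle at (180,258) and the beaker at (612,238), all in 800x600 pixels. The side view agrees with this. Next I measure.

Run:
```python
from h import *
from scipy.optimize import least_squares
f=dict(np.load('pics/top.npz')); img=f['frame']; D=f['depth']
R,_=cv2.Rodrigues(f['rvec']); K=f['camera_matrix']; t=f['tvec'].reshape(3)
v,u=np.mgrid[:384,:512]; P=(np.stack([(u-K[0,2])/K[0,0]*D,(v-K[1,2])/K[1,1]*D,D],-1)-t)@R
hsv=cv2.cvtColor(img,cv2.COLOR_BGR2HSV)
def box(x0,y0,x1,y1): # 800x600 coords
    m=np.zeros(D.shape,bool); m[int(y0*.64):int(y1*.64),int(x0*.64):int(x1*.64)]=1; return m
bench=box(460,420,560,480); print('bench z',np.median(P[bench][:,2]))
# brush
m=box(560,350,700,410)&(P[...,2]>.045); q=P[m]; print('brush n',m.sum(),'zmed',np.median(q[:,2]))
print(cv2.minAreaRect(q[:,:2].astype(np.float32)))
# tube
m=box(120,330,270,465)&(P[...,2]>.005)&(D>0); m2=box(120,330,270,465)&(hsv[...,1]>150)
print('tube n',m.sum(),m2.sum())
m=m2; k=cv2.connectedComponentsWithStats(m.astype(np.uint8)); j=1+np.argmax(k[2][1:,4]); m=k[1]==j; print(m.sum(),'depth z',np.median(P[m][:,2]))
pts=np.array([w(f,a,b,.008) for b,a in zip(*np.nonzero(m))])[:,:2]
V=np.array([(35,121),(35,66),(-35,-66),(-35,-121)])/1e3
pl=np.concatenate([np.linspace(V[i],V[i+1],60) for i in range(3)])
def T(p): c,s=np.cos(p[2]),np.sin(p[2]); return pl@np.array([[c,s],[-s,c]])+p[:2]
from scipy.spatial import cKDTree
def res(p):
    a=T(p); return np.r_[cKDTree(a).query(pts)[0],cKDTree(pts).query(a)[0]]
best=min((least_squares(res,[*pts.mean(0),a]) for a in np.linspace(0,np.pi,12,False)),key=lambda r:r.cost)
print('tube',best.x[:2],np.degrees(best.x[2]),'rms',np.sqrt(np.mean(best.fun**2)))
# jig heights
m=box(310,250,470,430)&(P[...,2]>.054)&(P[...,2]<.075); q=P[m]; print('cheek n',m.sum(),np.median(q[:,2])); r=cv2.minAreaRect(q[:,:2].astype(np.float32)); print(r,cv2.boxPoints(r))
c=img[160:278,198:300]; cv2.imwrite('pics/jig.png',cv2.resize(c,None,fx=5,fy=5,interpolation=cv2.INTER_CUBIC))
np.save('pics/P.npy',P)
for n,(a,b) in dict(bottle=(180,262),beaker=(612,238),meter=(388,197)).items(): print(n,w(f,a*.64,b*.64,.05))
```

```text
bench z -0.0011358255682408776
brush n 600 zmed 0.0610713669499786
((0.4737665057182312, -0.20983818173408508), (0.4364544153213501, 0.026580728590488434), 88.34280395507812)
tube n 481 401
401 depth z 0.009409300498696921
tube [0.46189127 0.33657671] 56.41319190303511 rms 0.0024224840414989704
cheek n 1233 0.05875043307516042
((0.5767982602119446, 0.017700612545013428), (0.20432835817337036, 0.16997526586055756), 84.79664611816406) [[ 0.4828955  -0.07633495]
 [ 0.6521703  -0.09175016]
 [ 0.670701    0.11173618]
 [ 0.5014262   0.12715138]]
bottle [0.67497277 0.34802398 0.05      ]
beaker [ 0.69700851 -0.34204971  0.05      ]
meter [0.7733243  0.01674584 0.05      ]
```

View pics/jig.png

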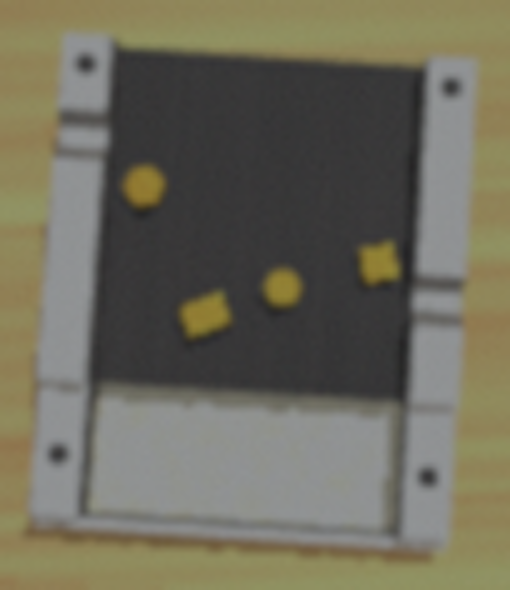

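```bash
cat >> h.py <<'E'
def rot(a): # tool down, jaws along world angle a (deg)
    a=np.radians(a); c,s=np.cos(a),np.sin(a); return np.array([[-s,c,0],[c,s,0],[0,0,-1.]])
def best(p,a): # choose jaw half-turn with smaller |q6|
    o=[(abs(q[5]),b) for b in (a,a+180) if (q:=bot.solve_ik(p,rot(b))) is not None]; return min(o)[1]
JC=np.array([.5768,.0177]); JA=-5.2
def jig(x,y):
    a=np.radians(JA); return JC+np.array([[np.cos(a),-np.sin(a)],[np.sin(a),np.cos(a)]])@[x,y]
def S(): s=get_state(); print('t %.1f'%s['time'],s['position'].round(4),'F',s['contact_force'].round(1),'w %.4f'%s['width'])
E
python3 - <<'E'
from h import *
f=dict(np.load('pics/top.npz')); P=np.load('pics/P.npy')
for n,px,j in(('a',(214.6,187),(.035,.09)),('b',(285.4,220),(-.035,-.09))): print(n,w(f,*px,.06)[:2].round(4),jig(*j).round(4))
for s in((144,186),(205,315),(282,288),(379,263)):
    p=w(f,198+s[0]/5,160+s[1]/5,.045)[:2]; a=np.radians(-JA); d=p-JC; print('stub jig',(np.array([[np.cos(a),-np.sin(a)],[np.sin(a),np.cos(a)]])@d).round(4))
m=np.zeros(P.shape[:2],np.uint8); m[224:262,365:445]=(P[224:262,365:445,2]>.05)&(P[224:262,365:445,2]<.075)
n,l,st,_=cv2.connectedComponentsWithStats(m); j=1+np.argmax(st[1:,4]); q=P[l==j]; print(st[j])
r=cv2.minAreaRect(q[:,:2].astype(np.float32)); print(r, cv2.boxPoints(r).round(4).tolist(), q[:,2].max())
E
```

```text
a [0.6191 0.1025] [0.6198 0.1042]
b [ 0.5341 -0.0674] [ 0.5338 -0.0688]
stub jig [0.0129 0.058 ]
stub jig [-0.0486  0.0234]
stub jig [-0.033  -0.0134]
stub jig [-0.0177 -0.0603]
[377 238  59  12 582]
((0.4699096381664276, -0.358476459980011), (0.02395370975136757, 0.13879600167274475), 0.9355381727218628) [[0.45680001378059387, -0.28929999470710754], [0.45910000801086426, -0.42809998989105225], [0.4830000102519989, -0.427700012922287], [0.48080000281333923, -0.2888999879360199]] 0.06619313808888146
```

Run:
```python
from h import *
b=np.array([.4699,-.3585]); a=best([*b,.12],.94); print('a',a)
bot.movep([*b,.12],rot(a)); S()
bot.move_l([*b,.031],speed=.15); bot.grip(.015,grasp_force=60); S()
bot.move_l([*b,.15],speed=.25); S()
a+=JA-.94; p=jig(.062,.001)
bot.movep([*p,.15],rot(a)); S(); print('q',get_state()['qpos'].round(2))
for n in('top','side'): grab(n)
t=dict(np.load('pics/top.npz'))['frame']; s=dict(np.load('pics/side.npz'))['frame']
c=np.hstack([cv2.resize(t[120:300,170:330],(400,450)),cv2.resize(s[60:285,180:380],(400,450))]); cv2.imwrite('pics/held.png',c)
```

```text
a 0.94
t 1.2 [ 0.4697 -0.3595  0.1205] F [0.4 0.2 0.2] w 0.0855
t 2.6 [ 0.4703 -0.3588  0.0315] F [0.4 0.1 3. ] w 0.0232
t 3.2 [ 0.4694 -0.358   0.1487] F [-0.4  0.2 -1.7] w 0.0231
t 4.7 [0.6384 0.0119 0.1496] F [-0.5 -0.2 -1.3] w 0.0235
q [-0.08  0.54  0.12  1.16 -0.    1.58]
```

View pics/held.png

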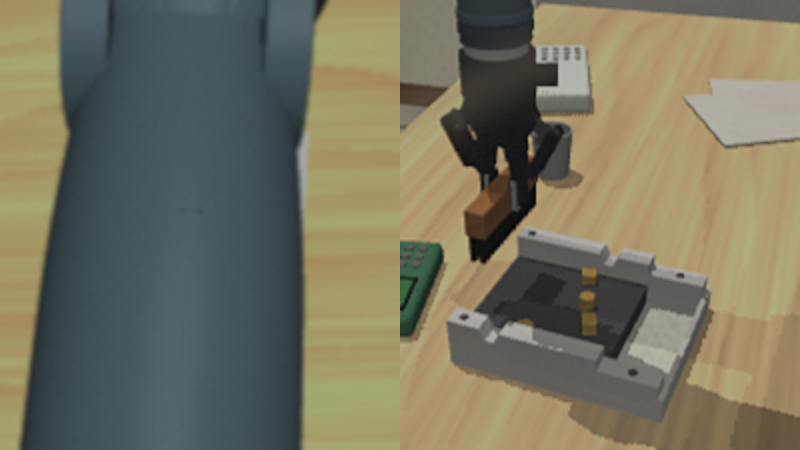

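The side view shows the brush held level by its block, over the bed's open end and past the stubs. I'll sweep now.

Run:
```python
from h import *
p=jig(.062,.001)
bot.move_l([*p,.080],speed=.15); S(); bot.move_l([*p,.062],speed=.05); S()
for x in(.02,-.03,-.07,-.098):
    bot.move_l([*jig(x,.001),.062],speed=.07); S()
bot.move_l([*jig(-.098,.001),.15],speed=.15); S()
bot.movep([.4699,-.3585,.15],rot(.94)); S()
for n in('top','side'): grab(n)
t=dict(np.load('pics/top.npz'))['frame']; s=dict(np.load('pics/side.npz'))['frame']
cv2.imwrite('pics/swept.png',np.hstack([cv2.resize(t[160:280,195:302],(400,450)),cv2.resize(s[150:285,195:345],(400,450))]))
```

```text
t 5.4 [0.6389 0.0127 0.0806] F [ 0.3 -0.2 -2. ] w 0.0233
t 5.9 [0.6383 0.0131 0.0616] F [-0.4 -0.3 -1.4] w 0.0232
t 6.7 [0.5973 0.0168 0.0622] F [ 0.1  0.6 -2.3] w 0.0229
t 7.5 [0.5473 0.0214 0.0621] F [ 0.7  0.7 -1.1] w 0.0233
t 8.3 [0.5072 0.025  0.062 ] F [ 0.2 -0.4 -0.9] w 0.0233
t 8.8 [0.4796 0.0276 0.0621] F [-0.2  0.4 -0.9] w 0.0230
t 9.6 [0.4791 0.0276 0.1494] F [ 0.2  0.2 -1.3] w 0.0229
t 11.0 [ 0.4701 -0.3572  0.1497] F [-0.5  0.4 -2.3] w 0.0228
```

View pics/swept.png

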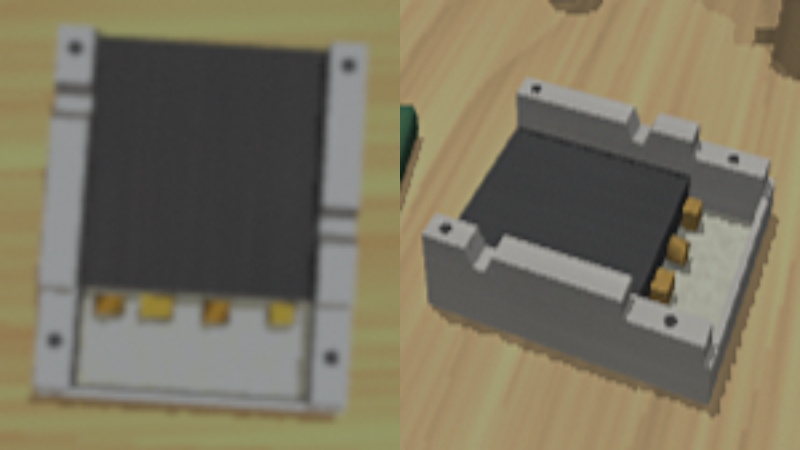

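Both views show the bed empty and all four stubs in the trough beside the bed's edge, at (108,305), (156,305), (215,310) and (281,312) in the left half. Now I put the brush back, measure the stub heights and fetch the tube.

Run:
```python
from h import *
f=dict(np.load('pics/top.npz'))
for a,b in((108,305),(156,305),(215,310),(281,312)): print('stub',w(f,195+a*107/400,160+b*120/450).round(3))
b=np.array([.4699,-.3585])
bot.move_l([*b,.040],speed=.2); bot.move_l([*b,.0315],speed=.03); bot.sleep(.2); S()
bot.grip(.045); bot.grip(.085); S()
bot.move_l([*b,.15],speed=.2)
tc=np.array([.4619,.3366]); a=best([*tc,.1],56.4+62.06-90); print('jaw',a)
bot.movep([.45,0,.25],rot(a)); 
f=grab('top'); t=f['frame']
s=grab('side')['frame']
cv2.imwrite('pics/mid.png',np.hstack([cv2.resize(t[200:300,360:460],(400,400)),cv2.resize(s[110:190,290:370],(400,400))]))
# remeasure tube? unchanged; show fit overlay error
bot.movep([*tc,.10],rot(a)); S()
```

```text
stub [0.487 0.085 0.02 ]
stub [0.486 0.053 0.021]
stub [0.482 0.014 0.021]
stub [ 0.479 -0.03   0.023]
t 12.4 [ 0.4699 -0.3585  0.0316] F [-0.2  0.  -2.4] w 0.0230
t 13.2 [ 0.4699 -0.3585  0.0315] F [ 0.  -0.3  0.8] w 0.0849
jaw 208.46
t 18.0 [0.4627 0.3359 0.1006] F [-0.3  0.3  0.8] w 0.0852
```

View pics/mid.png

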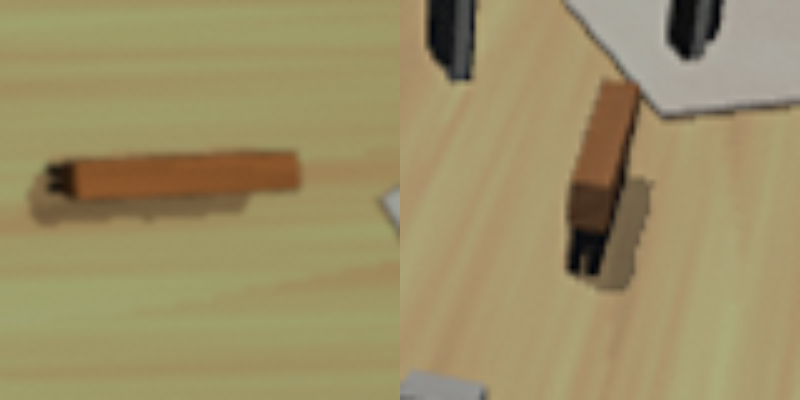

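The brush stands upright on its bristles in its old place, at (180,175) left and (600,170) right. Next is the tube grasp.

Run:
```python
from h import *
tc=np.array([.4619,.3366])
bot.grip(.05); bot.move_l([*tc,.0035],speed=.12); S()
bot.grip(.004,grasp_force=60); S()
bot.move_l([*tc,.16],speed=.2); S()
a=208.46+JA-56.41
bot.movep([*JC,.16],rot(a)); S(); print(get_state()['qpos'].round(2))
bot.move_l([*JC,.085],speed=.15); bot.sleep(.3); S()
t=grab('top')['frame']; f=grab('side')
# predicted seat line overlay points at present height
s=cv2.resize(f['frame'][130:300,190:360],(595,595),interpolation=cv2.INTER_CUBIC)
for j in((.035,.121),(.035,.066),(-.035,-.066),(-.035,-.121)):
    u=proj(f,[*jig(*j),.088])[0]; cv2.circle(s,tuple(int(k) for k in (u-[190,130])*3.5),3,(0,0,255),1)
cv2.imwrite('pics/tubeheld.png',s)
cv2.imwrite('pics/tubetop.png',cv2.resize(t[140:280,180:330],(600,560)))
```

```text
t 19.4 [0.4625 0.337  0.0042] F [-0.2  0.4  0.5] w 0.0500
t 19.8 [0.4624 0.3369 0.0044] F [-0.6 -0.1  5.9] w 0.0091
t 20.8 [0.461  0.3361 0.1586] F [-0.9  0.2 -0.8] w 0.0089
t 22.1 [0.5764 0.0188 0.1597] F [ 0.4  0.3 -1.2] w 0.0094
[-0.08  0.41 -0.06  1.1   0.   -1.07]
t 23.0 [0.5776 0.0176 0.086 ] F [ 0.4  0.  -0.4] w 0.0092
```

View pics/tubeheld.png

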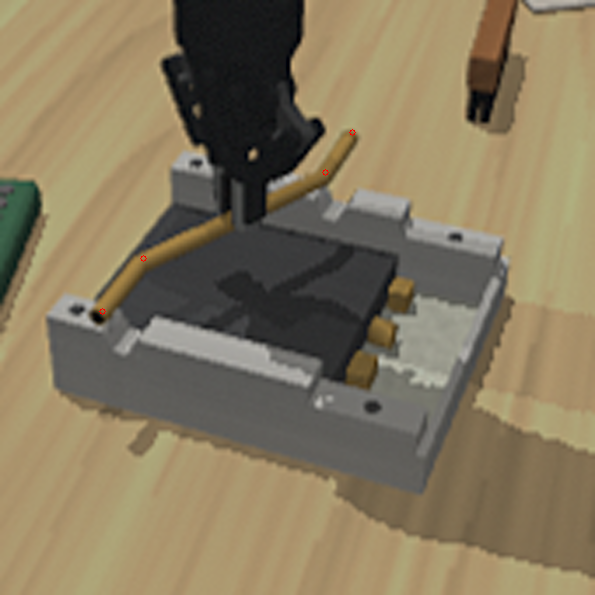

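The side view shows the tube level in the gripper. Its ends and bends, (352,132), (325,172), (143,258) and (100,312), lie on the predicted red points. I'll lower it step by step, watching the force.

Run:
```python
from h import *
for z in(.066,.060,.056,.053,.051,.0497):
    bot.move_l([*JC,z],speed=.04); S()
    if get_state()['contact_force'][2]>8: print('contact'); break
f=grab('side')
s=cv2.resize(f['frame'][130:300,190:360],(595,595),interpolation=cv2.INTER_CUBIC); cv2.imwrite('pics/low.png',s)
```

```text
t 23.7 [0.5766 0.0177 0.0658] F [-0.2  0.6 -0.6] w 0.0090
t 24.0 [0.5765 0.0177 0.0597] F [-0.7  0.1 -1.3] w 0.0088
t 24.3 [0.5765 0.0177 0.0557] F [-0.6 -0.5 -1.4] w 0.0092
t 24.5 [0.5766 0.0177 0.0528] F [-0.6 -0.8 -1.2] w 0.0093
t 24.8 [0.5767 0.0177 0.0509] F [-0.3 -0.2 -0.9] w 0.0087
t 25.0 [0.5767 0.0177 0.0504] F [-2.2  1.1  4.8] w 0.0090
```

View pics/low.png

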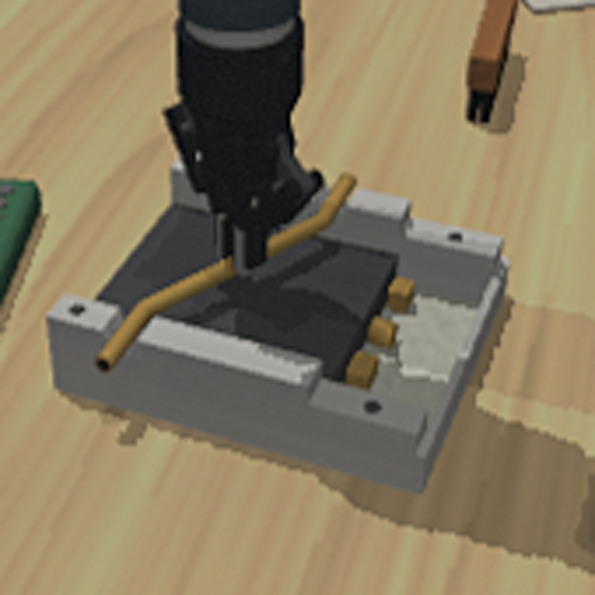

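Both legs lie in their notches, at (103,362) and (348,185), and light contact of 5 N began at the expected height. I'll release, retreat and check.

Run:
```python
from h import *
bot.grip(.035); bot.sleep(.2); S()
bot.move_l([*JC,.16],speed=.15)
bot.movep([.30,-.42,.25],rot(146.85)); S()
f=grab('top'); s=grab('side'); t=f['frame']
cv2.imwrite('pics/final.png',np.hstack([cv2.resize(t[150:285,190:310],(400,450)),cv2.resize(s['frame'][140:280,195:345],(400,450))]))
V=[(.035,.121),(.035,.09),(.035,.066),(0,0),(-.035,-.066),(-.035,-.09),(-.035,-.121)]
for j in V:
    u=proj(f,[*jig(*j),.058])[0].round().astype(int)
    z=max(w(f,u[0]+a,u[1]+b)[2] for a in(-1,0,1) for b in(-1,0,1)); print(j,'zmax %.4f'%z)
cv2.imwrite('pics/full.png',np.vstack([cv2.resize(t,(700,525))]))
```

```text
t 25.6 [0.5769 0.0177 0.0496] F [-1.5 -0.4 -0.4] w 0.0351
t 28.4 [ 0.3006 -0.4194  0.2498] F [0.7 0.1 0.4] w 0.0349
(0.035, 0.121) zmax 0.0572
(0.035, 0.09) zmax 0.0595
(0.035, 0.066) zmax 0.0584
(0, 0) zmax 0.0589
(-0.035, -0.066) zmax 0.0576
(-0.035, -0.09) zmax 0.0597
(-0.035, -0.121) zmax 0.0607
```

View pics/final.png

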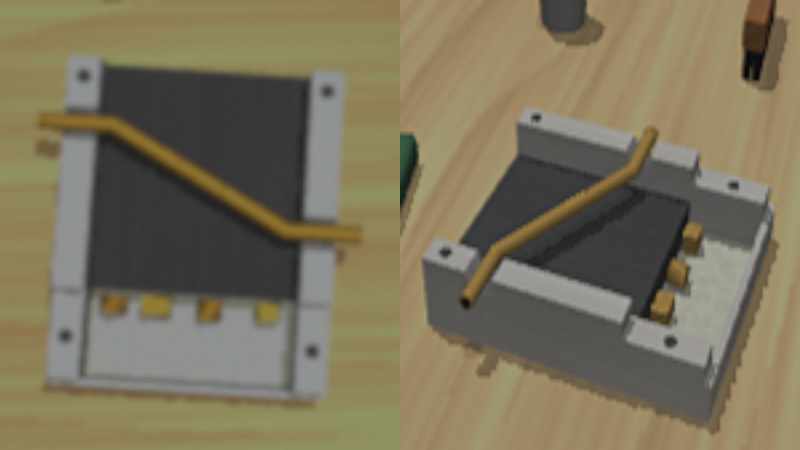

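View pics/full.png

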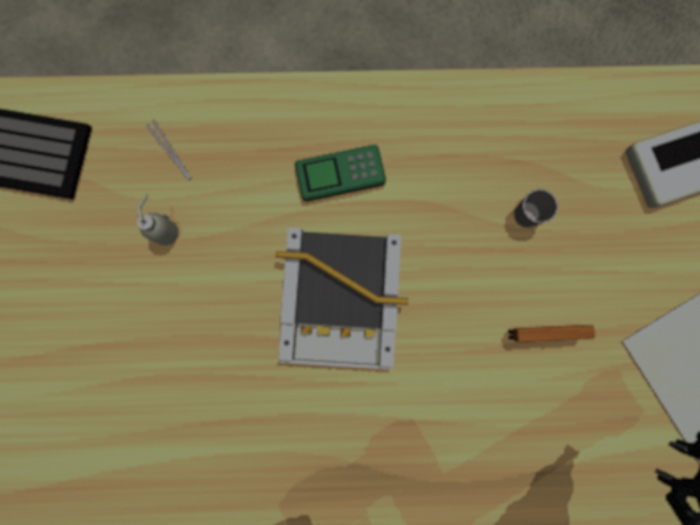

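The final pictures show the tube seated in both notches, running from (40,120) to (360,235) in the left half, with its top about 58–60 mm above the bench. The stubs are in the trough, the brush is standing and the bystanders haven't moved.

```bash
python3 -c "
from h import *
bot.hand_in(); S()"
```

```text
the job is handed in; nothing more can be done
the job is handed in; nothing more can be done
```

The job is done and handed in at about 28.5 s on the robot's clock, against the 69 s limit. I swept all four stubs into the trough in one pass with the brush and stood the brush back in its old place. I then laid the tube in the two notches, let go and moved the arm clear.

- **Stubs:** both cameras show the bed empty and all four stubs in the trough, close to the bed's edge. Their tops read 20–23 mm above the bench, below the 30 mm bed.
- **Brush:** it is upright on its bristles, about where it started.
- **Tube:** both legs lie in the notches, and tube-top readings along its length are 57–61 mm, against 58 mm expected when seated. It met the notches with about 5 N of contact force.
- **Bystanders:** the wash bottle, beaker and meter look unmoved in the last picture.
- **Odd reading:** the gripper read about 9 mm open on the 12 mm tube, probably because it was held at the very tips of the fingers. The tube stayed level and in place all the same.

No check failed. I could not read the robot's state after the hand-in, so the last readings are from just before it.

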